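# Chock the conveyor roller on the drip board

## Robot

A 7-joint arm with a two-finger parallel gripper is mounted at the origin on a cart in front of the work surface, level with it; the furniture and walls round the work are solid. World frame = base frame: x ahead of the robot, y to its left, z up, the work surface at z = 0. Lengths are in m, angles in rad, forces in N, time in s.
With the tool pointing down it reaches from about 0.425 to 0.875 m from the base axis. Payload 4.7 kg.
Tool frame: the origin (TCP) lies where the fingers leave the gripper's body, on its centre line; the fingertips stand 70 mm ahead of it and the grasp point (between the pads) lies 51 mm ahead of it; z points along the fingers, y is the line along which they close (so a half turn about z gives the same grasp; the last joint's range is limited). The gripper opens to 87 mm and grips with 3 to 60 N. Pads are 19 mm wide; open, the fingers measure 117 mm over their backs; the gripper's body (75 mm by 190 mm) begins 51 mm behind the grasp point.
Start: joints at [1.319, 0.321, -0.07, 1.45, 0.023, 1.371, -0.057], TCP at [0.171, -0.627, 0.292] pointing down, gripper open.
Joint ranges: [-2.86, 2.86], [-0.3, 2.09], [-1.38, 1.24], [0.06, 2.45], [-1.56, 4.7], [0.09, 2.05], [-2.69, 2.69]. Speed limits (rad/s): [2.57, 2.57, 3.14, 3.14, 3.14, 3.14, 3.14].

## Interface

Orientations are given as a rotation vector (axis times angle).
In Python, from bench import get_state, get_image, get_calibration, close_job gives the robot as it stands.
- The arm moves only by the tool send_rows, never from a script. Its argument "rows" is a list of rows, each an object of numbers: "hand": the finger opening in mm, from 0 to 87; "x", "y", "z": the shift along the world's x, y, z in mm; "roll": the turn about the world's z in degrees. A call has 1 to 10 rows; each row shifts and turns the commanded pose from where the row before left it; what a row does not reach is not made up. A row lasts 1/10 s, in which the tool goes at most 50 mm and 8.59 degrees, less where a joint would pass 70% of its speed; a pose out of reach is approached as far as the arm can. A call is refused whole if a number of a shift passes 50 or a number of a turn 8.59, either way. A call with a gripper value outside its range is refused whole. The fingers move at their own pace and stop on an object; "force" is the grip in N (left out, the last holds). Time passes only in rows, so rows that do not move let the fingers close. It gives the time, the measured TCP pose, the force, the opening and the grip force at its end, in the units of the state.
- get_state(): the state, without advancing time (a new reading comes with each control period).
- get_image(name): name is "side" or "top" or "wrist"; returns the picture (400x640x3 uint8, blue, green, red); there is no depth.
- get_calibration(name): a dict with "mtx" (3x3 intrinsics, pixels), "world_from_camera" (4x4, takes a point from camera to world coordinates). Camera axes: x right, y down, z forward; pixel columns grow to the right and rows downward; lengths in m; the calibration is good to about 2 mm. The wrist camera is an equidistant fisheye: a pixel r from the principal point sees the ray r / f radians off the axis. A picture is of the moment at which its call begins: read the wrist's pose just before it. get_calibration takes no time and is no camera call; for the wrist camera it gives the pose at the moment of the call.
- close_job(): hands the job in; it is judged then, once.
The state is a dict: "time": time; "joint_positions": joint angles; "qd": joint speeds; "joint_torque": joint torques, N m; "position": TCP position; "tool_rot": TCP orientation; "ft_force": force on the tool from outside, world axes, zero at the start; "torque": the same for the moment, N m; "grip_width": opening from 0.0 (shut) to 1.0 (fully open); "grip_force": force on a finger pad.
Only numpy, scipy, OpenCV 4.12 (cv2) and the standard library are available. Lean on these libraries where they do the work, as an engineer would, in place of code of your own. Each camera call takes 0.05 s, during which the arm holds its last target. There are 200 camera calls.

## Task

The freshly oiled conveyor roller is to drain on the sloping drip board, where it would roll off by itself. First lay the flat steel bar as a chock along the black line across the middle of the board, flat and centred, and let go of it; only then fetch the roller from its cradle, lay it on the board just uphill of the bar, parallel to it and centred, and do not let go before it is down on the board and up against the bar, so that it stays put.

Things in the scene. Friction and masses are not known exactly. Their poses are not given: they have to be found in the camera images.
- board: Plywood drip board, fixed on the bench: plank 240 mm long (x), 220 mm wide (y), sloping at 7 degrees, rising to its own +x, low edge at -x on the robot's side. Origin: at bench height under the plank's middle; z is vertical (frame not tilted). The plank's face is 55 mm above the origin at x = 0 and rises 0.123 mm per mm of x. A thin black line crosses it at x = 0, along y.
- bar: The chock: a plain dark steel flat bar, 36 mm wide (its x), 140 mm long (its y), 14 mm thick (its z), about 0.45 kg, lying flat and loose near the bench's front edge; a wooden offcut 41x152x28 mm lies there too. Origin: centre of its underside.
- roller: Steel conveyor roller, a cylinder 56 mm in diameter, 130 mm long plus a 12 mm axle stub at each end, about 0.4 kg. Origin: its middle, on its axis; y runs along the axis (x and z turn as it rolls). It starts in the cradle. On the board its axis is 28 mm square off the plank's face; touching the bar, its axis is 42 mm uphill of the bar's middle, so fingers must stay above the bar's 14 mm.
- cradle: Fixed wooden V cradle on the bench that holds the roller. Origin: on the bench, under the middle; y along the roller. The roller's axis lies level 50 mm above the bench; two V supports stand 37 to 53 mm either side of its middle, leaving its middle 74 mm free for fingers, over a base 8 mm thick.

How it is judged:
By the outcome, as a careful person would: the job done as asked, in the order asked, and still so for the second after the job is handed in, with the robot touching nothing.
It also fails if it takes over 58 s, if anything falls off the work surface, if the arm or the gripper's body presses on something with over 40 N, if the wrist force passes 120 N, or if a joint passes its speed limit or range.

## Working session

There is one attempt and no reset: what is moved stays moved. The work goes in short steps, Python scripts to look and compute and a tool call to move; the robot and the scene stay as the last step left them, time stands still between calls to the robot, and variables do not carry over. Pictures are saved under pics/ and viewed, at most 10 in all, crops included, and the job is handed in when it is done.

Besides the shell and the picture viewer there is one more tool, called after "Call:" by a JSON object that holds its "api" and its "payload". send_rows: Moves the arm, as the interface text tells. Its arguments: {"type":"object","properties":{"rows":{"type":"array","items":{"type":"object","properties":{"hand":{"type":"number"},"x":{"type":"number"},"y":{"type":"number"},"z":{"type":"number"},"roll":{"type":"number"}}}},"force":{"type":"number"}},"required":["rows"]}

```bash
mkdir -p pics
cat > h.py <<'E'
import numpy as np, cv2
from bench import *
def snap(n,f):
    im=get_image(n); cv2.imwrite(f'pics/{f}.png',im); return im
def ray(n,u,v):
    c=get_calibration(n); K=np.array(c['mtx']); T=np.array(c['world_from_camera'])
    d=np.array([(u-K[0,2])/K[0,0],(v-K[1,2])/K[1,1],1.])
    return T[:3,3],T[:3,:3]@d
def px(n,u,v,z):
    o,d=ray(n,u,v); return o+d*(z-o[2])/d[2]
E
python3 - <<'E'
from h import *
s=get_state(); print(s)
a=snap('top','top1'); b=snap('side','side1')
for n in('top','side'): c=get_calibration(n); print(n,np.round(c['mtx'],1).tolist(),np.round(c['world_from_camera'],3).tolist())
E
```

```text
{'time': 0.0, 'joint_positions': array([ 1.31909287,  0.3218088 , -0.07008568,  1.45167052,  0.02259977,
        1.37081029, -0.05691198]), 'qd': array([ 0.00154272, -0.00121922, -0.00043196, -0.001121  ,  0.00113123,
       -0.00104064,  0.00016251]), 'joint_torque': array([ 7.89713722e-04, -4.91278625e+01, -4.04016897e-01, -3.12519658e+01,
       -6.39937911e-02,  4.36598877e-02,  1.49730708e-04]), 'position': array([ 0.17059222, -0.62677498,  0.29117288]), 'tool_rot': array([-3.11202369e+00, -4.16076385e-01,  5.50437476e-04]), 'ft_force': array([ 0.59888109,  0.83699727, -0.33613074]), 'torque': array([-0.0117234 ,  0.0869889 , -0.01460155]), 'grip_force': 0.0, 'grip_width': 0.9990008135593313}
top [[374.9, 0.0, 320.0], [0.0, 374.9, 199.1], [0.0, 0.0, 1.0]] [[-0.007, -0.983, 0.186, 0.339], [-1.0, 0.008, 0.005, 0.039], [-0.006, -0.186, -0.983, 0.929], [0.0, 0.0, 0.0, 1.0]]
side [[494.1, 0.0, 320.9], [0.0, 494.1, 205.4], [0.0, 0.0, 1.0]] [[-0.849, -0.312, 0.427, -0.118], [-0.528, 0.463, -0.712, 1.073], [0.025, -0.83, -0.558, 0.907], [0.0, 0.0, 0.0, 1.0]]
```

View pics/top1.png

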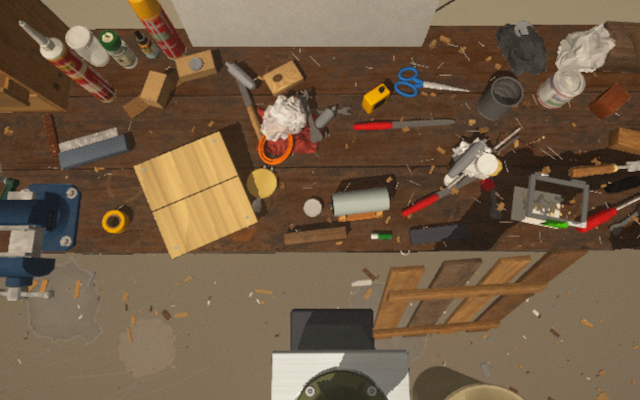

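View pics/side1.png

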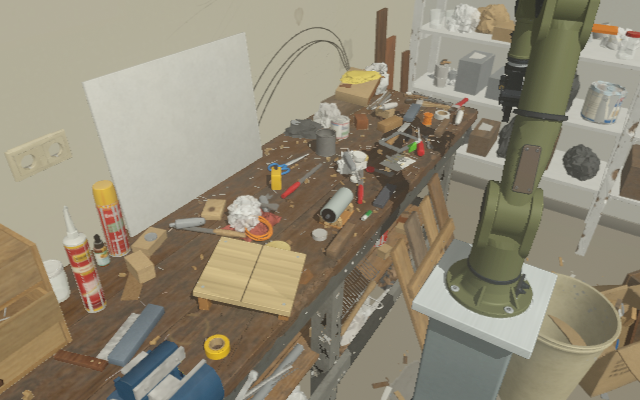

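The top view shows the board around (197,193), the roller at (361,202), the wooden offcut at (315,236) and the dark bar at about (437,233). I'll zoom in for exact corners.

Run:
```python
from h import *
a=cv2.imread('pics/top1.png')
b=cv2.resize(a[120:260,125:265],None,fx=4,fy=4,interpolation=cv2.INTER_CUBIC); 
c=cv2.resize(a[170:265,280:480],None,fx=4,fy=4,interpolation=cv2.INTER_CUBIC)
c=cv2.convertScaleAbs(c,alpha=1.8,beta=15)
cv2.imwrite('pics/b.png',b);cv2.imwrite('pics/c.png',c)
```

```text
(no output)
```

View pics/b.png

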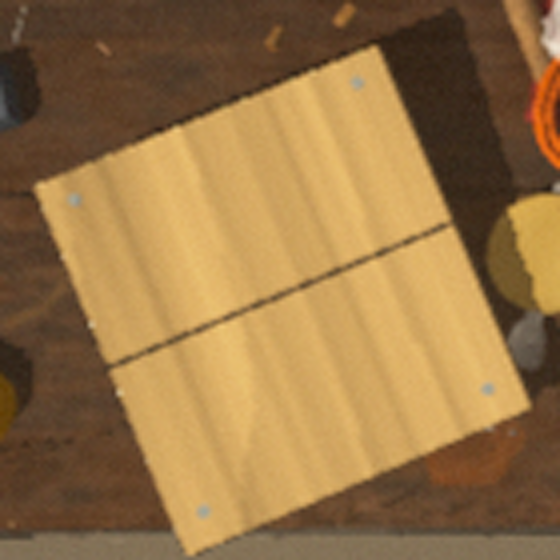

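View pics/c.png

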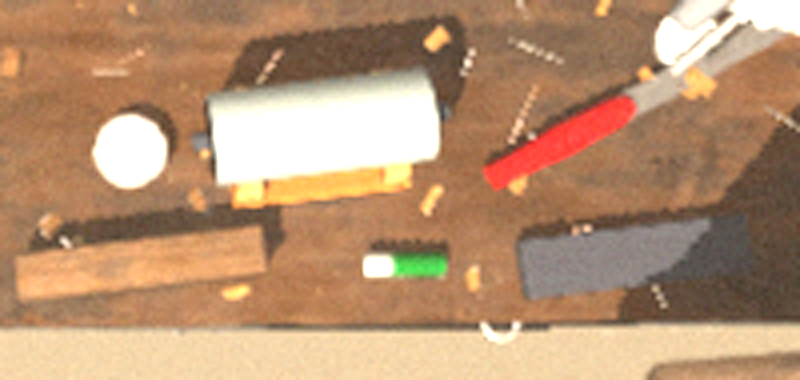

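```bash
cat > m.py <<'E'
from h import *
def pc(u,v,ox,oy): return (u+.5)/4-.5+ox,(v+.5)/4-.5+oy
def P(u,v,ox,oy,z): return px('top',*pc(u,v,ox,oy),z)
print('cam',ray('top',320,199)[0])
h=55e-3; k=np.tan(np.radians(7))*.12
bd=np.array([P(38,186,125,120,h+k),P(378,45,125,120,h+k),P(530,406,125,120,h-k),P(190,553,125,120,h-k)])
print(bd.round(4),np.linalg.norm(np.roll(bd,-1,0)-bd,axis=1))
ln=np.array([P(110,366,125,120,h),P(450,225,125,120,h)]);d=ln[0]-ln[1]
print('board c',bd.mean(0),'line c',ln.mean(0),'len',np.linalg.norm(d),'y-axis ang',np.degrees(np.arctan2(d[1],d[0]))-90)
e=bd[0]+bd[1]-bd[2]-bd[3]; print('xaxis',np.degrees(np.arctan2(e[1],e[0])))
b=np.array([P(518,242,280,170,.014),P(748,214,280,170,.014),P(752,264,280,170,.014),P(530,300,280,170,.014)])
print('bar',b.round(4),np.linalg.norm(np.roll(b,-1,0)-b,axis=1),b.mean(0))
cv=cv2.minAreaRect((b[:,:2]*1e3).astype(np.float32));print(cv)
for z in(.05,.06):
 r=np.array([P(210,97,280,170,z),P(428,68,280,170,z),P(440,160,280,170,z),P(218,185,280,170,z)])
 m=r.mean(0);d=r[0]+r[3]-r[1]-r[2]
 print('roller',m,np.linalg.norm(np.roll(r,-1,0)-r,axis=1),np.degrees(np.arctan2(d[1],d[0]))-90)
 t=np.array([P(200,142,280,170,z),P(446,113,280,170,z)]);print(' stubs',t.mean(0),np.linalg.norm(t[0]-t[1]))
a=cv2.imread('pics/top1.png')
g=cv2.resize(a[222:250,402:478],None,fx=10,fy=10,interpolation=cv2.INTER_CUBIC)
cv2.imwrite('pics/bar.png',cv2.convertScaleAbs(g,alpha=2.5,beta=20))
E
python3 m.py
```

```text
cam [0.3391992  0.0393825  0.92880509]
[[0.5856 0.4854 0.0697]
 [0.6721 0.2865 0.0697]
 [0.4553 0.1943 0.0403]
 [0.37   0.3921 0.0403]] [0.21682657 0.23738754 0.21535783 0.23671095]
board c [0.52073903 0.33958321 0.055     ] line c [0.52123124 0.34171938 0.055     ] len 0.2154647593010525 y-axis ang 22.968737656806965
xaxis 23.214993225053107
bar [[ 0.4336 -0.1731  0.014 ]
 [ 0.4496 -0.3145  0.014 ]
 [ 0.4191 -0.3145  0.014 ]
 [ 0.3983 -0.1785  0.014 ]] [0.14229732 0.03057318 0.13749824 0.03568005] [ 0.42515856 -0.24513464  0.014     ]
((423.9054260253906, -245.7864532470703), (35.651084899902344, 142.29733276367188), 6.474093914031982)
roller [ 0.49923521 -0.05299868  0.05      ] [0.13194591 0.05608956 0.13245214 0.05328474] 6.622303786408551
 stubs [ 0.4990862  -0.05243101  0.05      ] 0.1477136658026181
roller [ 0.49741415 -0.05194746  0.06      ] [0.13044448 0.05545131 0.13094495 0.05267841] 6.622303786408565
 stubs [ 0.49726683 -0.05138626  0.06      ] 0.14603281907499804
```

View pics/bar.png

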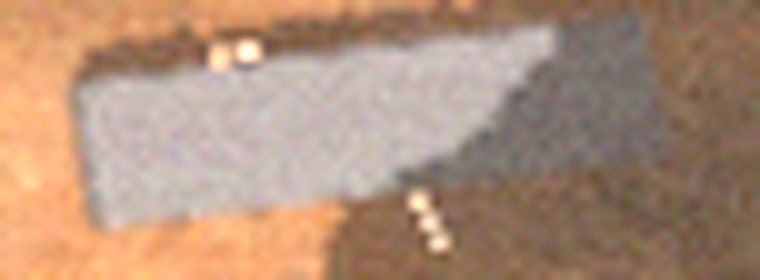

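Call:
{"api": "send_rows", "payload": {"rows": [{"x": 25, "y": 38, "z": -4, "roll": 8.1, "hand": 87}, {"x": 25, "y": 38, "z": -4, "roll": 8.1}, {"x": 25, "y": 38, "z": -4, "roll": 8.1}, {"x": 25, "y": 38, "z": -4, "roll": 8.1}, {"x": 25, "y": 38, "z": -4, "roll": 8.1}, {"x": 25, "y": 38, "z": -4, "roll": 8.1}, {"x": 25, "y": 38, "z": -4, "roll": 8.1}, {"x": 25, "y": 38, "z": -4, "roll": 8.1}, {"x": 25, "y": 38, "z": -4, "roll": 8.1}, {"x": 25, "y": 38, "z": -4, "roll": 8.1}]}}

```text
schema error: expected keys hand, x, y, z, roll
```

Call:
{"api": "send_rows", "payload": {"rows": [{"x": 0}, {"x": 0}, {"x": 0}]}}

```text
schema error: expected keys hand, x, y, z, roll
```

```bash
cat >> h.py <<'E'
from scipy.spatial.transform import Rotation as R
def pose():
    s=get_state(); y=R.from_rotvec(s['tool_rot']).as_matrix()[:,1]
    a=np.degrees(np.arctan2(y[1],y[0])); a=(a+90)%180-90
    print('t',round(s['time'],2),'p',(s['position']*1e3).round(1),'close',round(a,2),'tilt',R.from_rotvec(s['tool_rot']).as_matrix()[:,2].round(3),'F',s['ft_force'].round(2),'w',round(s['grip_width']*87,1),'g',s['grip_force'],'q7',s['joint_positions'].round(2)[[0,6]])
E
python3 - <<'E'
from h import *
pose(); c=get_calibration('wrist'); print(c); snap('wrist','w1')
E
```

```text
t 0.1 p [ 170.6 -626.8  291.3] close -74.77 tilt [-0.001  0.002 -1.   ] F [ 0.07  0.7  -0.05] w 86.9 g 0.0 q7 [ 1.32 -0.06]
{'mtx': array([[309.70691629,   0.        , 324.66028546],
       [  0.        , 309.70691629, 203.8132665 ],
       [  0.        ,   0.        ,   1.        ]]), 'world_from_camera': array([[ 0.26310983, -0.92320022, -0.28013312,  0.24770393],
       [-0.96476265, -0.25252601, -0.0739165 , -0.60577943],
       [-0.00250117,  0.28971013, -0.95711117,  0.38303854],
       [ 0.        ,  0.        ,  0.        ,  1.        ]])}
```

View pics/w1.png

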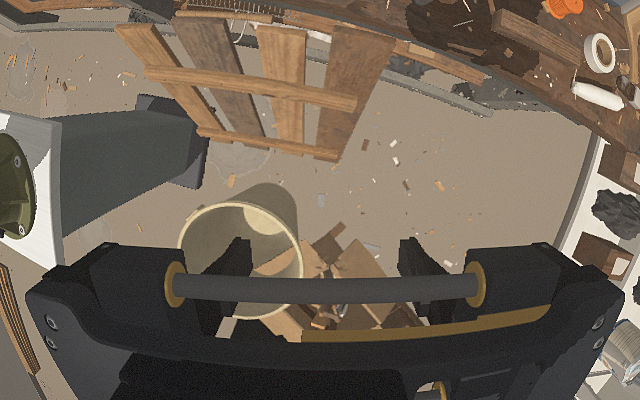

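The wrist picture only shows the start area, since both move calls were refused: every key must be in each row. I'll resend them in full.

Call:
{"api": "send_rows", "payload": {"rows": [{"hand": 87, "x": 25, "y": 38, "z": -4, "roll": 8.1}, {"hand": 87, "x": 25, "y": 38, "z": -4, "roll": 8.1}, {"hand": 87, "x": 25, "y": 38, "z": -4, "roll": 8.1}, {"hand": 87, "x": 25, "y": 38, "z": -4, "roll": 8.1}, {"hand": 87, "x": 25, "y": 38, "z": -4, "roll": 8.1}, {"hand": 87, "x": 25, "y": 38, "z": -4, "roll": 8.1}, {"hand": 87, "x": 25, "y": 38, "z": -4, "roll": 8.1}, {"hand": 87, "x": 25, "y": 38, "z": -4, "roll": 8.1}, {"hand": 87, "x": 25, "y": 38, "z": -4, "roll": 8.1}, {"hand": 87, "x": 25, "y": 38, "z": -4, "roll": 8.1}]}}

```text
time: 1.15
position: [0.4213, -0.2455, 0.2521]
tool_rot: [2.091, 2.344, -0.0]
ft_force: [0.3, -0.5, 0.8]
grip_width: 1.0
grip_force: 0.0
```

Call:
{"api": "send_rows", "payload": {"rows": [{"hand": 87, "x": 0, "y": 0, "z": 0, "roll": 0}, {"hand": 87, "x": 0, "y": 0, "z": 0, "roll": 0}, {"hand": 87, "x": 0, "y": 0, "z": 0, "roll": 0}]}}

```text
time: 1.45
position: [0.42, -0.2483, 0.2522]
tool_rot: [-2.1, -2.336, 0.001]
ft_force: [-0.2, -1.3, 0.6]
grip_width: 0.999
grip_force: 0.0
```

Run:
```python
from h import *
pose(); c=get_calibration('wrist'); np.save('w2T.npy',c['world_from_camera']); im=snap('wrist','w2')
T=np.array(c['world_from_camera']);K=np.array(c['mtx'])
# rectified overhead view: bench plane z=.014, 0.5 mm/px
def proj(p):
    q=(p-T[:3,3])@T[:3,:3]; r=np.hypot(q[...,0],q[...,1]); th=np.arctan2(r,q[...,2])
    return np.stack([K[0,2]+K[0,0]*th*q[...,0]/r,K[1,2]+K[1,1]*th*q[...,1]/r],-1)
ys=-np.arange(400)*.0005-.145; xs=.52-np.arange(300)*.0005
Y,X=np.meshgrid(ys,xs); m=proj(np.stack([X,Y,X*0+.014],-1)).astype(np.float32)
o=cv2.remap(im,m[...,0],m[...,1],cv2.INTER_CUBIC)
cv2.imwrite('pics/w2r.png',np.vstack([cv2.resize(cv2.convertScaleAbs(o,alpha=1.8,beta=10),(640,480))[:, :],])[:480])
```

```text
t 1.45 p [ 420.  -248.3  252.2] close 6.1 tilt [-0. -0. -1.] F [-0.18 -1.29  0.56] w 86.9 g 0.0 q7 [0.97 0.58]
```

View pics/w2r.png

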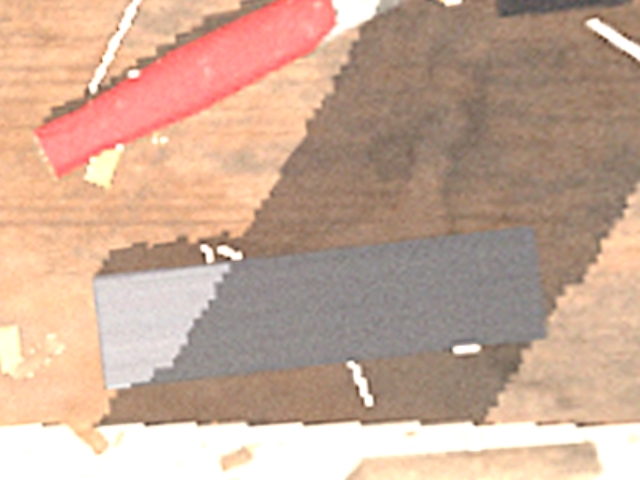

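The rectified wrist view shows the bar's corners at (94,279), (533,227), (545,335), (107,388). That puts its centre at (424.0, -244.9) mm with yaw 6.8°, which agrees with the top view.

Call:
{"api": "send_rows", "payload": {"rows": [{"hand": 87, "x": 4, "y": 3, "z": -36, "roll": 0.6}, {"hand": 87, "x": 0, "y": 0, "z": -40, "roll": 0}, {"hand": 87, "x": 0, "y": 0, "z": -40, "roll": 0}, {"hand": 87, "x": 0, "y": 0, "z": -30, "roll": 0}, {"hand": 87, "x": 0, "y": 0, "z": -20, "roll": 0}, {"hand": 87, "x": 0, "y": 0, "z": -10, "roll": 0}, {"hand": 87, "x": 0, "y": 0, "z": 0, "roll": 0}, {"hand": 87, "x": 0, "y": 0, "z": 0, "roll": 0}]}}

```text
time: 2.3
position: [0.4251, -0.2451, 0.0771]
tool_rot: [2.086, 2.348, 0.0]
ft_force: [0.3, 0.3, 0.3]
grip_width: 0.997
grip_force: 0.0
```

Call:
{"api": "send_rows", "payload": {"rows": [{"hand": 20, "x": 0, "y": 0, "z": 0, "roll": 0}, {"hand": 20, "x": 0, "y": 0, "z": 0, "roll": 0}, {"hand": 20, "x": 0, "y": 0, "z": 0, "roll": 0}, {"hand": 20, "x": 0, "y": 0, "z": 0, "roll": 0}, {"hand": 20, "x": 0, "y": 0, "z": 0, "roll": 0}, {"hand": 20, "x": 0, "y": 0, "z": 0, "roll": 0}, {"hand": 20, "x": 0, "y": 0, "z": 0, "roll": 0}, {"hand": 20, "x": 0, "y": 0, "z": 0, "roll": 0}], "force": 30}}

```text
time: 3.1
position: [0.4245, -0.2442, 0.0762]
tool_rot: [-2.085, -2.35, 0.0]
ft_force: [-0.3, -0.5, -0.4]
grip_width: 0.41
grip_force: 30.0
```

```bash
python3 -c "
from h import *
pose()"
```

```text
t 3.1 p [ 424.5 -244.2   76.2] close 6.83 tilt [-0.  0. -1.] F [-0.32 -0.5  -0.39] w 35.7 g 29.998177886009216 q7 [0.92 0.46]
```

Call:
{"api": "send_rows", "payload": {"rows": [{"hand": 20, "x": 0, "y": 0, "z": 20, "roll": 0}, {"hand": 20, "x": 0, "y": 0, "z": 40, "roll": 0}, {"hand": 20, "x": 0, "y": 0, "z": 40, "roll": 0}, {"hand": 20, "x": 0, "y": 0, "z": 40, "roll": 0}, {"hand": 20, "x": 0, "y": 10, "z": 34, "roll": 0}, {"hand": 20, "x": 6, "y": 25, "z": 0, "roll": 1}, {"hand": 20, "x": 6, "y": 40, "z": 0, "roll": 1}, {"hand": 20, "x": 6, "y": 40, "z": 0, "roll": 1}, {"hand": 20, "x": 6, "y": 40, "z": 0, "roll": 1}, {"hand": 20, "x": 6, "y": 40, "z": 0, "roll": 1}]}}

```text
time: 4.1
position: [0.4534, -0.0463, 0.2482]
tool_rot: [-1.976, -2.438, 0.002]
ft_force: [1.1, 0.1, -4.0]
grip_width: 0.409
grip_force: 30.0
```

Call:
{"api": "send_rows", "payload": {"rows": [{"hand": 20, "x": 6, "y": 40, "z": 0, "roll": 1}, {"hand": 20, "x": 6, "y": 40, "z": 0, "roll": 1}, {"hand": 20, "x": 6, "y": 40, "z": 0, "roll": 1}, {"hand": 20, "x": 6, "y": 40, "z": 0, "roll": 1}, {"hand": 20, "x": 6, "y": 40, "z": 0, "roll": 1}, {"hand": 20, "x": 7, "y": 40, "z": 0, "roll": 1}, {"hand": 20, "x": 7, "y": 40, "z": 0, "roll": 1}, {"hand": 20, "x": 7, "y": 40, "z": 0, "roll": 1}, {"hand": 20, "x": 7, "y": 40, "z": 0, "roll": 1}, {"hand": 20, "x": 8, "y": 30, "z": 0, "roll": 2.3}]}}

```text
time: 5.1
position: [0.5181, 0.3444, 0.2479]
tool_rot: [-1.722, -2.623, 0.003]
ft_force: [-0.2, 0.2, -2.9]
grip_width: 0.411
grip_force: 30.0
```

Call:
{"api": "send_rows", "payload": {"rows": [{"hand": 20, "x": 0, "y": 0, "z": 0, "roll": 0}, {"hand": 20, "x": 0, "y": 0, "z": 0, "roll": 0}, {"hand": 20, "x": 0, "y": 0, "z": 0, "roll": 0}, {"hand": 20, "x": 0, "y": 0, "z": 0, "roll": 0}]}}

```text
time: 5.5
position: [0.5208, 0.3393, 0.2497]
tool_rot: [1.733, 2.62, -0.002]
ft_force: [-0.1, -0.2, -3.3]
grip_width: 0.409
grip_force: 30.0
```

```bash
cat >> h.py <<'E'
def proj(p,T,K):
    q=(p-T[:3,3])@T[:3,:3]; r=np.hypot(q[...,0],q[...,1]); th=np.arctan2(r,q[...,2])
    return np.stack([K[0,2]+K[0,0]*th*q[...,0]/r,K[1,2]+K[1,1]*th*q[...,1]/r],-1)
C=np.array([.521,.3405]); A=np.radians(23.1)
def rect(f,zoff=0.,half=150,plane=True):
    # board-frame view: column = -y, row = -x, 0.5 mm/px, on the plank's face (+zoff)
    c=get_calibration('wrist'); T=np.array(c['world_from_camera']);K=np.array(c['mtx']); im=snap('wrist',f)
    b=np.arange(-half,half,.5)/1e3; by,bx=np.meshgrid(-b,-b)
    X=C[0]+bx*np.cos(A)-by*np.sin(A); Y=C[1]+bx*np.sin(A)+by*np.cos(A); Z=.055+zoff+bx*np.tan(np.radians(7))
    m=proj(np.stack([X,Y,Z],-1),T,K).astype(np.float32)
    o=cv2.remap(im,m[...,0],m[...,1],cv2.INTER_CUBIC); cv2.imwrite(f'pics/{f}r.png',o); return o
E
python3 -c "
from h import *
pose(); rect('w3')"
```

```text
t 5.5 p [520.8 339.3 249.7] close 23.03 tilt [-0.    -0.002 -1.   ] F [-0.15 -0.18 -3.34] w 35.6 g 29.99514251947403 q7 [ 0.12 -0.49]
```

View pics/w3r.png

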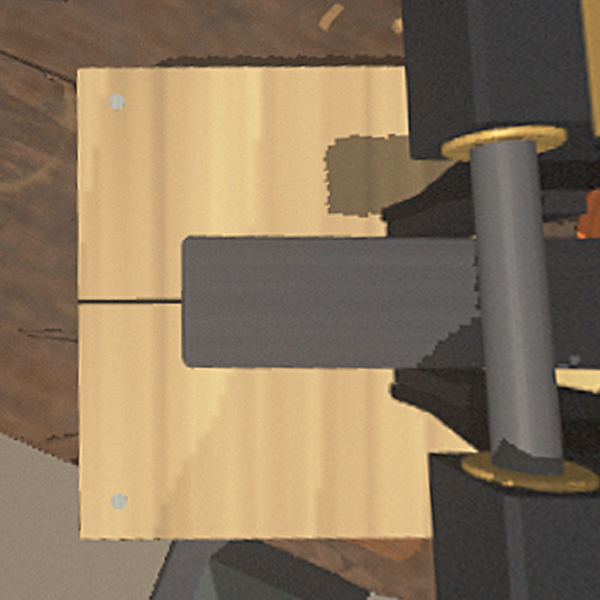

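The rectified view shows the black line at row 300, the board's left edge at column 78, and its top and bottom edges at rows 67 and 538. The board centre is therefore about (521, 341.5) mm at 23.1°, and the bar in hand is parallel to the line.

Call:
{"api": "send_rows", "payload": {"rows": [{"hand": 20, "x": 0, "y": 2, "z": -20, "roll": 0.1}, {"hand": 20, "x": 0, "y": 0, "z": -35, "roll": 0}, {"hand": 20, "x": 0, "y": 0, "z": -30, "roll": 0}, {"hand": 20, "x": 0, "y": 0, "z": -17, "roll": 0}, {"hand": 20, "x": 0, "y": 0, "z": -8, "roll": 0}, {"hand": 20, "x": 0, "y": 0, "z": 0, "roll": 0}, {"hand": 20, "x": 0, "y": 0, "z": 0, "roll": 0}, {"hand": 20, "x": 0, "y": 0, "z": 0, "roll": 0}]}}

```text
time: 6.35
position: [0.5215, 0.3435, 0.142]
tool_rot: [1.728, 2.622, 0.004]
ft_force: [0.4, -0.9, -3.8]
grip_width: 0.409
grip_force: 30.0
```

Call:
{"api": "send_rows", "payload": {"rows": [{"hand": 20, "x": 0, "y": 0, "z": -1, "roll": 0}, {"hand": 20, "x": 0, "y": 0, "z": -1, "roll": 0}, {"hand": 20, "x": 0, "y": 0, "z": -1, "roll": 0}, {"hand": 20, "x": 0, "y": 0, "z": 0, "roll": 0}, {"hand": 20, "x": 0, "y": 0, "z": 0, "roll": 0}]}}

```text
time: 6.85
position: [0.5207, 0.3428, 0.1373]
tool_rot: [1.729, 2.623, -0.0]
ft_force: [-0.3, 0.6, -3.9]
grip_width: 0.409
grip_force: 30.0
```

```bash
python3 -c "
from h import *
pose()"
```

```text
t 6.85 p [520.7 342.8 137.3] close 23.23 tilt [ 0. -0. -1.] F [-0.27  0.56 -3.93] w 35.6 g 29.995102286338806 q7 [ 0.07 -0.55]
```

Call:
{"api": "send_rows", "payload": {"rows": [{"hand": 20, "x": 0, "y": -1, "z": -1, "roll": 0}, {"hand": 20, "x": 0, "y": 0, "z": -1, "roll": 0}, {"hand": 20, "x": 0, "y": 0, "z": 0, "roll": 0}, {"hand": 20, "x": 0, "y": 0, "z": 0, "roll": 0}]}}

```text
time: 7.25
position: [0.5207, 0.3418, 0.1352]
tool_rot: [-1.729, -2.623, 0.0]
ft_force: [0.1, 0.2, -3.1]
grip_width: 0.409
grip_force: 30.0
```

Call:
{"api": "send_rows", "payload": {"rows": [{"hand": 20, "x": 0, "y": 0, "z": -1, "roll": 0}, {"hand": 20, "x": 0, "y": 0, "z": -0.5, "roll": 0}, {"hand": 20, "x": 0, "y": 0, "z": 0, "roll": 0}, {"hand": 20, "x": 0, "y": 0, "z": 0, "roll": 0}]}}

```text
time: 7.65
position: [0.5207, 0.3418, 0.1338]
tool_rot: [1.729, 2.623, 0.0]
ft_force: [0.4, 0.1, -3.8]
grip_width: 0.411
grip_force: 30.0
```

Call:
{"api": "send_rows", "payload": {"rows": [{"hand": 20, "x": 0, "y": 0, "z": -0.7, "roll": 0}, {"hand": 20, "x": 0, "y": 0, "z": 0, "roll": 0}, {"hand": 20, "x": 0, "y": 0, "z": 0, "roll": 0}]}}

```text
time: 7.95
position: [0.5208, 0.3419, 0.1335]
tool_rot: [1.728, 2.623, 0.0]
ft_force: [-1.3, -0.5, 0.5]
grip_width: 0.407
grip_force: 30.0
```

Call:
{"api": "send_rows", "payload": {"rows": [{"hand": 20, "x": 0, "y": 0, "z": -0.7, "roll": 0}, {"hand": 20, "x": 0, "y": 0, "z": 0, "roll": 0}, {"hand": 20, "x": 0, "y": 0, "z": 0, "roll": 0}]}}

```text
time: 8.25
position: [0.5208, 0.3419, 0.1334]
tool_rot: [1.728, 2.623, 0.0]
ft_force: [-2.8, -2.3, 4.6]
grip_width: 0.406
grip_force: 30.0
```

Contact came at z = 133.4 mm, as predicted. I'll relax the grip, ease down a little so the bar settles onto the slope, then open slowly.

Call:
{"api": "send_rows", "payload": {"rows": [{"hand": 35, "x": 0, "y": 0, "z": 0, "roll": 0}, {"hand": 35, "x": 0, "y": 0, "z": -0.7, "roll": 0}, {"hand": 35, "x": 0, "y": 0, "z": -0.7, "roll": 0}, {"hand": 35, "x": 0, "y": 0, "z": 0, "roll": 0}], "force": 3}}

```text
time: 8.65
position: [0.5204, 0.3417, 0.1306]
tool_rot: [-1.728, -2.623, 0.001]
ft_force: [-2.5, -1.9, -0.1]
grip_width: 0.421
grip_force: 3.0
```

Call:
{"api": "send_rows", "payload": {"rows": [{"hand": 38, "x": 0, "y": 0, "z": 0, "roll": 0}, {"hand": 40, "x": 0, "y": 0, "z": 0, "roll": 0}, {"hand": 45, "x": 0, "y": 0, "z": 0, "roll": 0}, {"hand": 55, "x": 0, "y": 0, "z": 0, "roll": 0}, {"hand": 70, "x": 0, "y": 0, "z": 0, "roll": 0}, {"hand": 70, "x": 0, "y": 0, "z": 0, "roll": 0}, {"hand": 70, "x": 0, "y": 0, "z": 10, "roll": 0}, {"hand": 70, "x": 0, "y": 0, "z": 30, "roll": 0}, {"hand": 70, "x": 0, "y": 0, "z": 40, "roll": 0}, {"hand": 70, "x": 0, "y": 0, "z": 35, "roll": 0}]}}

```text
time: 9.65
position: [0.5206, 0.3422, 0.2484]
tool_rot: [1.728, 2.623, 0.002]
ft_force: [1.8, -0.1, 0.2]
grip_width: 0.803
grip_force: 0.0
```

Call:
{"api": "send_rows", "payload": {"rows": [{"hand": 87, "x": 0, "y": 0, "z": 0, "roll": 0}, {"hand": 87, "x": 0, "y": 0, "z": 0, "roll": 0}, {"hand": 87, "x": 0, "y": 0, "z": 0, "roll": 0}]}}

```text
time: 9.95
position: [0.5204, 0.3412, 0.2451]
tool_rot: [-1.729, -2.623, 0.002]
ft_force: [-0.3, -0.5, 0.3]
grip_width: 0.966
grip_force: 0.0
```

```bash
python3 -c "
from h import *
pose(); rect('w4',.014)"
```

```text
t 9.95 p [520.4 341.2 245.1] close 23.23 tilt [-0.001 -0.001 -1.   ] F [-0.35 -0.47  0.26] w 84.1 g 0.0 q7 [ 0.12 -0.49]
```

View pics/w4r.png

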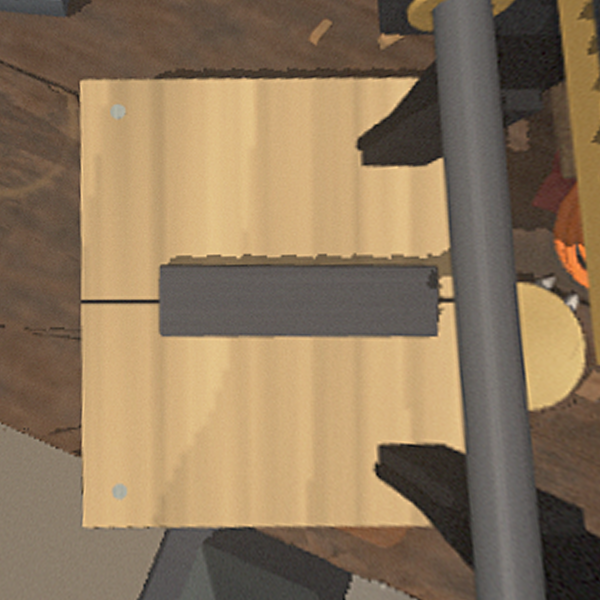

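The bar lies flat on the line and parallel to it. It spans columns 160–438 and rows 265–336, so it is centred within about 1 mm. Next is the roller, with a numeric check from the wrist camera above it.

Call:
{"api": "send_rows", "payload": {"rows": [{"hand": 87, "x": -2, "y": -30, "z": 0, "roll": -1.6}, {"hand": 87, "x": -2, "y": -42, "z": 0, "roll": -1.7}, {"hand": 87, "x": -2, "y": -42, "z": 0, "roll": -1.7}, {"hand": 87, "x": -2, "y": -42, "z": 0, "roll": -1.7}, {"hand": 87, "x": -2, "y": -42, "z": 0, "roll": -1.7}, {"hand": 87, "x": -2, "y": -42, "z": 0, "roll": -1.7}, {"hand": 87, "x": -2, "y": -42, "z": 0, "roll": -1.7}, {"hand": 87, "x": -2, "y": -42, "z": 0, "roll": -1.7}, {"hand": 87, "x": -3, "y": -42, "z": 0, "roll": -1.7}, {"hand": 87, "x": -2, "y": -28, "z": 0, "roll": -1.4}]}}

```text
time: 11.0
position: [0.4984, -0.0559, 0.2448]
tool_rot: [-2.094, -2.34, 0.003]
ft_force: [0.5, 0.4, 0.2]
grip_width: 1.003
grip_force: 0.0
```

Call:
{"api": "send_rows", "payload": {"rows": [{"hand": 87, "x": 0, "y": 0, "z": 0, "roll": 0}, {"hand": 87, "x": 0, "y": 0, "z": 0, "roll": 0}, {"hand": 87, "x": 0, "y": 0, "z": 0, "roll": 0}, {"hand": 87, "x": 0, "y": 0, "z": 0, "roll": 0}]}}

```text
time: 11.4
position: [0.4997, -0.0505, 0.2458]
tool_rot: [-2.085, -2.349, -0.0]
ft_force: [0.2, 0.1, 0.4]
grip_width: 0.995
grip_force: 0.0
```

Run:
```python
from h import *
pose(); c=get_calibration('wrist'); T=np.array(c['world_from_camera']);K=np.array(c['mtx']); im=snap('wrist','w5')
print('cam',T[:3,3])
a=np.radians(6.6); b=np.arange(-110,110,.5)/1e3; by,bx=np.meshgrid(-b,-b)
X=.499+bx*np.cos(a)-by*np.sin(a);Y=-.053+bx*np.sin(a)+by*np.cos(a)
m=proj(np.stack([X,Y,X*0+.05],-1),T,K).astype(np.float32); o=cv2.remap(im,m[...,0],m[...,1],cv2.INTER_CUBIC); cv2.imwrite('pics/w5r.png',o)
h=cv2.cvtColor(o,cv2.COLOR_BGR2HSV)
mask=((h[...,1]<60)&(h[...,2]>110)).astype(np.uint8)
n,l,st,ce=cv2.connectedComponentsWithStats(cv2.morphologyEx(mask,cv2.MORPH_OPEN,np.ones((5,5))))
for i in range(1,n):
    if st[i,4]>1500:
        q=np.argwhere(l==i)[:,::-1].astype(np.float32); r=cv2.minAreaRect(q)
        print(st[i],'ctr by,bx mm',[(round((-(r[0][0]/2-110)),1)),round(-(r[0][1]/2-110),1)],np.array(r[1])/2,r[2])
```

```text
t 11.4 p [499.7 -50.5 245.8] close 6.8 tilt [-0.     0.001 -1.   ] F [0.17 0.11 0.36] w 86.6 g 0.0 q7 [0.85 0.12]
cam [0.4903511  0.02892576 0.33758552]
[  400     0    40   440 16199] ctr by,bx mm [-99.8, 0.2] [219.5  19.5] 90.0
[   85   164   290   113 31103] ctr by,bx mm [-4.7, 0.2] [ 55.92898178 144.61172485] 89.76897430419922
[   0  172   35   78 2107] ctr by,bx mm [101.5, 4.8] [38.5 17. ] 90.0
[ 138  407   86   32 1581] ctr by,bx mm [19.8, -101.2] [15.5 42.5] 90.0
```

Call:
{"api": "send_rows", "payload": {"rows": [{"hand": 87, "x": -0.5, "y": -1.5, "z": -30, "roll": 0}, {"hand": 87, "x": 0, "y": 0, "z": -40, "roll": 0}, {"hand": 87, "x": 0, "y": 0, "z": -35, "roll": 0}, {"hand": 87, "x": 0, "y": 0, "z": -22, "roll": 0}, {"hand": 87, "x": 0, "y": 0, "z": -12, "roll": 0}, {"hand": 87, "x": 0, "y": 0, "z": 0, "roll": 0}, {"hand": 87, "x": 0, "y": 0, "z": 0, "roll": 0}, {"hand": 87, "x": 0, "y": 0, "z": 0, "roll": 0}]}}

```text
time: 12.25
position: [0.5004, -0.0537, 0.1085]
tool_rot: [2.087, 2.344, 0.002]
ft_force: [0.3, 0.7, 0.3]
grip_width: 0.998
grip_force: 0.0
```

Call:
{"api": "send_rows", "payload": {"rows": [{"hand": 40, "x": 0, "y": 0, "z": 0, "roll": 0}, {"hand": 40, "x": 0, "y": 0, "z": 0, "roll": 0}, {"hand": 40, "x": 0, "y": 0, "z": 0, "roll": 0}, {"hand": 40, "x": 0, "y": 0, "z": 0, "roll": 0}, {"hand": 40, "x": 0, "y": 0, "z": 0, "roll": 0}, {"hand": 40, "x": 0, "y": 0, "z": 0, "roll": 0}], "force": 45}}

```text
time: 12.85
position: [0.4993, -0.0538, 0.107]
tool_rot: [2.089, 2.346, 0.0]
ft_force: [0.2, -0.5, 0.7]
grip_width: 0.635
grip_force: 45.0
```

```bash
python3 -c "
from h import *
pose()"
```

```text
t 12.85 p [499.3 -53.8 107. ] close 6.62 tilt [ 0. -0. -1.] F [ 0.25 -0.5   0.68] w 55.2 g 44.999876618385315 q7 [ 0.78 -0.02]
```

Call:
{"api": "send_rows", "payload": {"rows": [{"hand": 40, "x": 0, "y": 0, "z": 15, "roll": 0}, {"hand": 40, "x": 0, "y": 0, "z": 30, "roll": 0}, {"hand": 40, "x": 0, "y": 0, "z": 40, "roll": 0}, {"hand": 40, "x": 0, "y": 0, "z": 35, "roll": 0}, {"hand": 40, "x": 0, "y": 10, "z": 20, "roll": 0}, {"hand": 40, "x": 5, "y": 20, "z": 0, "roll": 1.5}, {"hand": 40, "x": 5, "y": 30, "z": 0, "roll": 1.5}, {"hand": 40, "x": 5, "y": 35, "z": 0, "roll": 1.5}, {"hand": 40, "x": 5, "y": 35, "z": 0, "roll": 1.5}, {"hand": 40, "x": 5, "y": 35, "z": 0, "roll": 1.5}]}}

```text
time: 13.85
position: [0.5231, 0.1138, 0.2456]
tool_rot: [-1.926, -2.479, 0.002]
ft_force: [0.5, -0.3, -3.8]
grip_width: 0.634
grip_force: 45.0
```

Call:
{"api": "send_rows", "payload": {"rows": [{"hand": 40, "x": 5, "y": 35, "z": 0, "roll": 1.5}, {"hand": 40, "x": 5, "y": 35, "z": 0, "roll": 1.5}, {"hand": 40, "x": 5, "y": 35, "z": 0, "roll": 1.5}, {"hand": 40, "x": 5, "y": 35, "z": 0, "roll": 1.5}, {"hand": 40, "x": 5, "y": 35, "z": 0, "roll": 1.5}, {"hand": 40, "x": 5, "y": 35, "z": 0, "roll": 1.5}, {"hand": 40, "x": 7, "y": 37, "z": 0, "roll": 0}, {"hand": 40, "x": 0, "y": 0, "z": 0, "roll": 0}, {"hand": 40, "x": 0, "y": 0, "z": 0, "roll": 0}, {"hand": 40, "x": 0, "y": 0, "z": 0, "roll": 0}]}}

```text
time: 14.85
position: [0.5607, 0.3577, 0.2456]
tool_rot: [-1.73, -2.622, 0.004]
ft_force: [-0.4, -0.3, -4.2]
grip_width: 0.631
grip_force: 45.0
```

Run:
```python
from h import *
pose()
# roller and board in the hand view, measured on the axis plane
c=get_calibration('wrist'); T=np.array(c['world_from_camera']);K=np.array(c['mtx']); im=snap('wrist','w6'); s=get_state(); p=s['position']; z=p[2]-.057
b=np.arange(-110,110,.5)/1e3; by,bx=np.meshgrid(-b,-b)
X=p[0]+bx*np.cos(A)-by*np.sin(A);Y=p[1]+bx*np.sin(A)+by*np.cos(A)
m=proj(np.stack([X,Y,X*0+z],-1),T,K).astype(np.float32); o=cv2.remap(im,m[...,0],m[...,1],cv2.INTER_CUBIC); cv2.imwrite('pics/w6r.png',o)
h=cv2.cvtColor(o,cv2.COLOR_BGR2HSV).astype(int)
for r in (-15,-10,0,10,15): # saturation along the axis near the left end
    row=h[220-2*r]; print(r,[(110-k/2,row[k,1],row[k,2]) for k in range(70,110,3)])
```

```text
t 14.85 p [560.7 357.7 245.6] close 23.15 tilt [-0.002 -0.002 -1.   ] F [-0.42 -0.34 -4.24] w 54.9 g 44.998138546943665 q7 [ 0.06 -0.5 ]
-15 [(75.0, np.int64(13), np.int64(77)), (73.5, np.int64(19), np.int64(92)), (72.0, np.int64(21), np.int64(98)), (70.5, np.int64(61), np.int64(59)), (69.0, np.int64(53), np.int64(58)), (67.5, np.int64(61), np.int64(42)), (66.0, np.int64(20), np.int64(189)), (64.5, np.int64(23), np.int64(191)), (63.0, np.int64(23), np.int64(189)), (61.5, np.int64(23), np.int64(191)), (60.0, np.int64(20), np.int64(190)), (58.5, np.int64(22), np.int64(195)), (57.0, np.int64(22), np.int64(194)), (55.5, np.int64(22), np.int64(188))]
-10 [(75.0, np.int64(100), np.int64(193)), (73.5, np.int64(101), np.int64(207)), (72.0, np.int64(105), np.int64(225)), (70.5, np.int64(49), np.int64(57)), (69.0, np.int64(54), np.int64(57)), (67.5, np.int64(50), np.int64(51)), (66.0, np.int64(21), np.int64(178)), (64.5, np.int64(20), np.int64(190)), (63.0, np.int64(25), np.int64(191)), (61.5, np.int64(21), np.int64(186)), (60.0, np.int64(20), np.int64(189)), (58.5, np.int64(23), np.int64(188)
[... 935 characters left out ...]
 np.int64(22), np.int64(177)), (60.0, np.int64(19), np.int64(171)), (58.5, np.int64(22), np.int64(173)), (57.0, np.int64(23), np.int64(174)), (55.5, np.int64(22), np.int64(173))]
15 [(75.0, np.int64(100), np.int64(189)), (73.5, np.int64(103), np.int64(200)), (72.0, np.int64(103), np.int64(227)), (70.5, np.int64(62), np.int64(49)), (69.0, np.int64(46), np.int64(61)), (67.5, np.int64(51), np.int64(45)), (66.0, np.int64(26), np.int64(175)), (64.5, np.int64(26), np.int64(159)), (63.0, np.int64(25), np.int64(163)), (61.5, np.int64(24), np.int64(159)), (60.0, np.int64(25), np.int64(161)), (58.5, np.int64(22), np.int64(160)), (57.0, np.int64(24), np.int64(162)), (55.5, np.int64(21), np.int64(159))]
```

Call:
{"api": "send_rows", "payload": {"rows": [{"hand": 40, "x": 1, "y": -2, "z": -20, "roll": 0}, {"hand": 40, "x": 0, "y": 0, "z": -30, "roll": 0}, {"hand": 40, "x": 0, "y": 0, "z": -25, "roll": 0}, {"hand": 40, "x": 0, "y": 0, "z": -13, "roll": 0}, {"hand": 40, "x": 0, "y": 0, "z": -7, "roll": 0}, {"hand": 40, "x": 0, "y": 0, "z": 0, "roll": 0}, {"hand": 40, "x": 0, "y": 0, "z": 0, "roll": 0}, {"hand": 40, "x": 0, "y": 0, "z": 0, "roll": 0}, {"hand": 40, "x": 0, "y": 0, "z": 0, "roll": 0}, {"hand": 40, "x": 0, "y": 0, "z": 0, "roll": 0}]}}

```text
time: 15.9
position: [0.5624, 0.3565, 0.1526]
tool_rot: [1.731, 2.621, 0.001]
ft_force: [-0.7, 0.4, -4.1]
grip_width: 0.636
grip_force: 45.0
```

Call:
{"api": "send_rows", "payload": {"rows": [{"hand": 40, "x": 0, "y": 0, "z": -1, "roll": 0}, {"hand": 40, "x": 0, "y": 0, "z": -1, "roll": 0}, {"hand": 40, "x": 0, "y": 0, "z": -0.5, "roll": 0}, {"hand": 40, "x": 0, "y": 0, "z": 0, "roll": 0}, {"hand": 40, "x": 0, "y": 0, "z": 0, "roll": 0}]}}

```text
time: 16.4
position: [0.5622, 0.3563, 0.1494]
tool_rot: [1.731, 2.622, 0.0]
ft_force: [0.3, 0.3, -4.9]
grip_width: 0.634
grip_force: 45.0
```

```bash
cat >> h.py <<'E'
def brd():
    d=get_state()['position'][:2]-C; print('board x,y mm',((d@np.array([[np.cos(A),-np.sin(A)],[np.sin(A),np.cos(A)]]))*1e3).round(1)); pose()
E
python3 -c "
from h import *
brd()"
```

```text
board x,y mm [44.1 -1.6]
t 16.4 p [562.2 356.3 149.4] close 23.13 tilt [ 0.  0. -1.] F [ 0.27  0.25 -4.89] w 55.2 g 44.998555183410645 q7 [ 0.04 -0.54]
```

Call:
{"api": "send_rows", "payload": {"rows": [{"hand": 40, "x": 0, "y": 0, "z": -1, "roll": 0}, {"hand": 40, "x": 0, "y": 0, "z": -1, "roll": 0}, {"hand": 40, "x": 0, "y": 0, "z": -0.7, "roll": 0}, {"hand": 40, "x": 0, "y": 0, "z": 0, "roll": 0}, {"hand": 40, "x": 0, "y": 0, "z": 0, "roll": 0}]}}

```text
time: 16.9
position: [0.5622, 0.3563, 0.1468]
tool_rot: [1.731, 2.622, 0.0]
ft_force: [-0.4, -0.5, -4.5]
grip_width: 0.639
grip_force: 45.0
```

Call:
{"api": "send_rows", "payload": {"rows": [{"hand": 40, "x": 0, "y": 0, "z": -0.7, "roll": 0}, {"hand": 40, "x": 0, "y": 0, "z": 0, "roll": 0}, {"hand": 40, "x": 0, "y": 0, "z": 0, "roll": 0}]}}

```text
time: 17.2
position: [0.5623, 0.3564, 0.1463]
tool_rot: [1.731, 2.622, 0.0]
ft_force: [-0.2, -0.4, -4.3]
grip_width: 0.635
grip_force: 45.0
```

Call:
{"api": "send_rows", "payload": {"rows": [{"hand": 40, "x": 0, "y": 0, "z": -0.5, "roll": 0}, {"hand": 40, "x": 0, "y": 0, "z": 0, "roll": 0}, {"hand": 40, "x": 0, "y": 0, "z": 0, "roll": 0}]}}

```text
time: 17.5
position: [0.5623, 0.3564, 0.1462]
tool_rot: [1.731, 2.621, 0.0]
ft_force: [-1.3, -1.0, 2.6]
grip_width: 0.631
grip_force: 45.0
```

Call:
{"api": "send_rows", "payload": {"rows": [{"hand": 40, "x": -0.9, "y": -0.4, "z": 0, "roll": 0}, {"hand": 40, "x": -0.9, "y": -0.4, "z": -0.1, "roll": 0}, {"hand": 40, "x": -0.9, "y": -0.4, "z": -0.1, "roll": 0}, {"hand": 40, "x": -0.9, "y": -0.4, "z": -0.1, "roll": 0}, {"hand": 40, "x": 0, "y": 0, "z": 0, "roll": 0}, {"hand": 40, "x": 0, "y": 0, "z": 0, "roll": 0}]}}

```text
time: 18.1
position: [0.559, 0.355, 0.1458]
tool_rot: [1.731, 2.621, 0.002]
ft_force: [1.9, 0.5, 2.8]
grip_width: 0.636
grip_force: 45.0
```

Call:
{"api": "send_rows", "payload": {"rows": [{"hand": 40, "x": -0.9, "y": -0.4, "z": -0.1, "roll": 0}, {"hand": 40, "x": 0, "y": 0, "z": 0, "roll": 0}, {"hand": 40, "x": 0, "y": 0, "z": 0, "roll": 0}]}}

```text
time: 18.4
position: [0.558, 0.3546, 0.1456]
tool_rot: [1.731, 2.621, 0.002]
ft_force: [2.2, 2.1, 5.0]
grip_width: 0.633
grip_force: 45.0
```

Call:
{"api": "send_rows", "payload": {"rows": [{"hand": 40, "x": -0.5, "y": -0.2, "z": -0.1, "roll": 0}, {"hand": 40, "x": 0, "y": 0, "z": 0, "roll": 0}, {"hand": 40, "x": 0, "y": 0, "z": 0, "roll": 0}]}}

```text
time: 18.7
position: [0.5577, 0.3545, 0.1456]
tool_rot: [1.731, 2.621, 0.002]
ft_force: [3.3, 2.1, 5.1]
grip_width: 0.631
grip_force: 45.0
```

```bash
python3 -c "
from h import *
brd()"
```

```text
board x,y mm [39.3 -1.6]
t 18.7 p [557.7 354.5 145.6] close 23.12 tilt [ 0.001  0.001 -1.   ] F [3.26 2.09 5.08] w 54.9 g 45.000649094581604 q7 [ 0.05 -0.55]
```

Call:
{"api": "send_rows", "payload": {"rows": [{"hand": 40, "x": -0.5, "y": -0.2, "z": 0, "roll": 0}, {"hand": 40, "x": 0, "y": 0, "z": 0, "roll": 0}, {"hand": 40, "x": 0, "y": 0, "z": 0, "roll": 0}]}}

```text
time: 19.0
position: [0.5571, 0.3542, 0.1455]
tool_rot: [1.731, 2.621, 0.002]
ft_force: [4.3, 2.4, 5.3]
grip_width: 0.633
grip_force: 45.0
```

Call:
{"api": "send_rows", "payload": {"rows": [{"hand": 40, "x": -0.5, "y": -0.2, "z": 0, "roll": 0}, {"hand": 40, "x": 0, "y": 0, "z": 0, "roll": 0}, {"hand": 40, "x": 0, "y": 0, "z": 0, "roll": 0}]}}

```text
time: 19.3
position: [0.5566, 0.3539, 0.1455]
tool_rot: [1.731, 2.621, 0.002]
ft_force: [4.5, 2.0, 6.7]
grip_width: 0.635
grip_force: 45.0
```

Run:
```python
from h import *
brd()
o=rect('w7',0.014)
t=cv2.imread('pics/top1.png'); n=snap('top','top7'); s=snap('side','side7')
cv2.imwrite('pics/v7.png',np.hstack([o[150:450,50:450],cv2.resize(s[215:335,180:320],(400,343))[:300]]))
```

```text
board x,y mm [38.  -1.6]
t 19.3 p [556.6 353.9 145.5] close 23.12 tilt [ 0.001  0.001 -1.   ] F [4.47 1.96 6.73] w 55.2 g 45.00062942504883 q7 [ 0.05 -0.55]
```

View pics/v7.png

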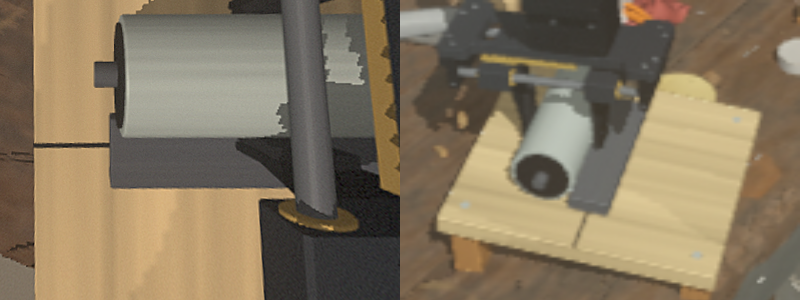

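The picture shows the roller parallel to the bar, its left end roughly 5 mm inside the bar's left end, and the bar still on the line. I'll check numerically whether the bar has moved, which would confirm contact.

Run:
```python
from h import *
for f in('w4r','w7r'):
    g=cv2.cvtColor(cv2.imread(f'pics/{f}.png'),cv2.COLOR_BGR2GRAY).astype(float)
    p=g[315:355,175:260].mean(1); d=np.diff(p)*(np.diff(p)>3)
    q=g[305:325,140:180].mean(0) if f=='w7r' else g[305:325,140:180].mean(0); e=-np.diff(q)*(np.diff(q)<-3)
    l=g[290:312,90:140].mean(1); print(f,'low edge row',315.5+(d*np.arange(len(d))).sum()/d.sum(),'left col',140.5+(e*np.arange(len(e))).sum()/e.sum(),'line row',290+l.argmin())
```

```text
w4r low edge row 336.2491631573264 left col 158.4954128440367 line row 301
w7r low edge row 338.0486087255239 left col 158.93021978021977 line row 295
```

Call:
{"api": "send_rows", "payload": {"rows": [{"hand": 40, "x": -0.5, "y": -0.2, "z": 0, "roll": 0}, {"hand": 40, "x": 0, "y": 0, "z": 0, "roll": 0}, {"hand": 40, "x": 0, "y": 0, "z": 0, "roll": 0}]}}

```text
time: 19.75
position: [0.556, 0.3536, 0.1453]
tool_rot: [1.731, 2.621, 0.001]
ft_force: [5.0, 2.2, 5.6]
grip_width: 0.635
grip_force: 45.0
```

Run:
```python
from h import *
brd(); o=rect('w8',.014)
g=cv2.cvtColor(o,cv2.COLOR_BGR2GRAY).astype(float)
p=g[315:355,175:260].mean(1); d=np.diff(p)*(np.diff(p)>3); print('low edge',315.5+(d*np.arange(len(d))).sum()/d.sum())
```

```text
board x,y mm [37.4 -1.7]
t 19.75 p [556.  353.6 145.3] close 23.13 tilt [ 0.001  0.    -1.   ] F [5.03 2.23 5.58] w 55.2 g 45.00056505203247 q7 [ 0.05 -0.55]
low edge 339.36942675159236
```

The bar's edge moved 0.66 mm with the roller's 0.65 mm, so they are in contact and the roller is down. I'll release gently.

Call:
{"api": "send_rows", "payload": {"rows": [{"hand": 55, "x": 0, "y": 0, "z": 0, "roll": 0}, {"hand": 55, "x": 0, "y": 0, "z": 0, "roll": 0}, {"hand": 56, "x": 0, "y": 0, "z": 0, "roll": 0}, {"hand": 57, "x": 0, "y": 0, "z": 0, "roll": 0}, {"hand": 59, "x": 0, "y": 0, "z": 0, "roll": 0}, {"hand": 62, "x": 0, "y": 0, "z": 0, "roll": 0}, {"hand": 68, "x": 0, "y": 0, "z": 0, "roll": 0}, {"hand": 80, "x": 0, "y": 0, "z": 0, "roll": 0}, {"hand": 80, "x": 0, "y": 0, "z": 0, "roll": 0}, {"hand": 80, "x": 0, "y": 0, "z": 0, "roll": 0}], "force": 3}}

```text
time: 20.8
position: [0.5555, 0.3533, 0.1448]
tool_rot: [-1.731, -2.621, 0.001]
ft_force: [0.4, -0.5, 0.5]
grip_width: 0.902
grip_force: 0.0
```

Call:
{"api": "send_rows", "payload": {"rows": [{"hand": 80, "x": 0, "y": 0, "z": 5, "roll": 0}, {"hand": 80, "x": 0, "y": 0, "z": 15, "roll": 0}, {"hand": 80, "x": 0, "y": 0, "z": 30, "roll": 0}, {"hand": 80, "x": 0, "y": 0, "z": 30, "roll": 0}, {"hand": 80, "x": 0, "y": 0, "z": 25, "roll": 0}, {"hand": 80, "x": 0, "y": 0, "z": 0, "roll": 0}, {"hand": 80, "x": 0, "y": 0, "z": 0, "roll": 0}, {"hand": 80, "x": 0, "y": 0, "z": 0, "roll": 0}]}}

```text
time: 21.6
position: [0.5555, 0.3531, 0.2495]
tool_rot: [-1.731, -2.622, 0.002]
ft_force: [-0.5, 0.2, 0.1]
grip_width: 0.922
grip_force: 0.0
```

Run:
```python
from h import *
brd(); 
def m(o):
    g=cv2.cvtColor(o,cv2.COLOR_BGR2GRAY).astype(float); h=cv2.cvtColor(o,cv2.COLOR_BGR2HSV)
    p=g[315:365,175:260].mean(1); d=np.diff(p)*(np.diff(p)>3); k=((h[...,1]<60)&(h[...,2]>120)).astype(np.uint8)[:,:330]
    n,l,st,ce=cv2.connectedComponentsWithStats(cv2.morphologyEx(k,cv2.MORPH_OPEN,np.ones((5,5)))); i=1+st[1:,4].argmax()
    print('low edge',315.5+(d*np.arange(len(d))).sum()/d.sum(),'roller',st[i])
m(rect('w9',.014)); 
for _ in range(8): get_image('top')
m(rect('w10',.014))
```

```text
board x,y mm [36.6 -1.9]
t 21.6 p [555.5 353.1 249.5] close 23.13 tilt [-0.001 -0.001 -1.   ] F [-0.49  0.17  0.08] w 80.2 g 0.0 q7 [ 0.08 -0.5 ]
low edge 340.3425758382118 roller [  170   177   160   109 16948]
low edge 340.3848627787307 roller [  169   177   161   109 16937]
```

```bash
python3 -c "
from bench import *
print(close_job())"
```

```text
the job is handed in; nothing more can be done
None
```

Job handed in at about 22 s: the bar lies flat along the line, pushed about 2 mm downhill by the roller, which rests parallel and roughly centred against it and did not move in a check about 0.5 s apart after release.

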